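# Sift the bearing balls from the nuts

## Task

Hold the sieve by its handle and shake it briskly from side to side on the tray's rails, swing after swing, so that it taps the red sprung bumper at both ends at least twice each, left and right by turns, without ever running a bumper to the end of its travel, until all six small black balls have dropped into the tray. Only then lift the sieve off, with the three big nuts still in it, set it gently down fully home in the green cradle and let go. Leave the bracket, the wrench and the jar alone.

Things in the scene. Friction and masses are not known exactly. Their poses are not given: they have to be found in the camera images.
- sieve: Sieve: square orange frame 160 x 160 mm outside, walls 6 mm thick and 45 mm high, open top, slotted floor, black bar handle over the middle. About 0.45 kg, 0.8 kg with its contents. Starts on the tray's rails. Origin: centre of the underside; x along the handle and the slots, y the shaking direction, z up.
- sieve_floor (a point): Middle of the sieve's floor, 8 mm above its underside. Four aluminium slats along x, 16 mm wide, at y = -49, -16, 16, 49 mm; open slots 16.8 mm wide between them and beside the end walls. Each slat is a shallow V gutter (sides slope 3 degrees): balls lie in it until the sieve is shaken briskly (swings at 0.2 m/s or more).
- sieve_handle (a point): Centre of the sieve's handle, 75 mm above the underside: a bar along the sieve's x, 160 mm long from wall to wall, 16 mm wide (y), 26 mm tall, nothing but the nuts and balls on the floor below it.
- tray: Collecting tray, fixed: grey box 177 x 270 mm outside, long side along its y, floor 5 mm thick, inside 144 x 260 mm. Origin: centre of the underside, at bench height; z up.
- tray_rails (a point): Middle of the tray at the height of its rails' tops, 50 mm above the bench. Two rails along y, 12 mm wide, at x = +-78 mm, carry the sieve; blue guide strips outside them (tops 62 mm above the bench) leave it 3.7 mm of play to either side in x. It slides along y between the two sprung stops.
- cradle: Green parking cradle for the sieve, fixed: 181 mm square outside, rim 28 mm high, 169 mm square inside (4.5 mm of play all round); two ledges inside carry the sieve with its underside 14 mm above the bench. Origin: centre of the underside, at bench height; parked, the sieve's axes lie along the cradle's.
- stop_left: Stop at the tray's +y end: blue bracket, screw, red sprung bumper 18 mm across facing the sieve's end wall; it yields up to 9 mm at 2 N per mm, then is rigid. Origin: on the bumper's axis at the tray's y = +133 mm, 85 mm above the bench. The bumper's face is 19 to 45 mm from it towards the tray's middle (screw setting unknown, not reported): feel for the contact.
- stop_right: Stop at the tray's -y end: blue bracket, screw, red sprung bumper 18 mm across facing the sieve's end wall; it yields up to 9 mm at 2 N per mm, then is rigid. Origin: on the bumper's axis at the tray's y = -133 mm, 85 mm above the bench. The bumper's face is 19 to 45 mm from it towards the tray's middle (screw setting unknown, not reported): feel for the contact.
- ball0: Small blackened steel ball, 14 mm across, 12 g; starts on a slat of the sieve; passes the slots. Origin: its centre.
- ball1: Small blackened steel ball, 14 mm across, 12 g; starts on a slat of the sieve; passes the slots. Origin: its centre.
- ball2: Small blackened steel ball, 14 mm across, 12 g; starts on a slat of the sieve; passes the slots. Origin: its centre.
- ball3: Small blackened steel ball, 14 mm across, 12 g; starts on a slat of the sieve; passes the slots. Origin: its centre.
- ball4: Small blackened steel ball, 14 mm across, 12 g; starts on a slat of the sieve; passes the slots. Origin: its centre.
- ball5: Small blackened steel ball, 14 mm across, 12 g; starts on a slat of the sieve; passes the slots. Origin: its centre.
- nut0: Large brass-coloured hexagon nut, 36 mm across flats, 22 mm thick, 90 g; starts in the sieve, cannot pass the slots. Origin: centre of its underside as it lies at first.
- nut1: Large brass-coloured hexagon nut, 36 mm across flats, 22 mm thick, 90 g; starts in the sieve, cannot pass the slots. Origin: centre of its underside as it lies at first.
- nut2: Large brass-coloured hexagon nut, 36 mm across flats, 22 mm thick, 90 g; starts in the sieve, cannot pass the slots. Origin: centre of its underside as it lies at first.
- bracket: Bystander: orange L-shaped bracket, 110 x 50 x 50 mm. Origin: centre of its underside.
- wrench: Bystander: steel wrench lying on the bench, lying along its x. Origin: underside.
- jar: Bystander: jar 60 mm across, 85 mm high. Origin: centre of its underside.

How it is judged:
By the outcome, as a careful person would: the job done as asked, in the order asked, and still so for the second after the job is handed in, with the robot touching nothing.
It also fails if it takes over 64 s, if anything falls off the work surface, if the arm or the gripper's body presses on something with over 40 N, if the wrist force passes 120 N, or if a joint passes its speed limit or range.

## Robot

A 6-joint arm with a two-finger parallel gripper is mounted at the origin on the work surface. World frame = base frame: x ahead of the robot, y to its left, z up, the work surface at z = 0. Lengths are in mm, angles in rad, forces in N, time in s.
With the tool pointing down it reaches from about 350 to 850 mm from the base axis. Payload 8.1 kg.
Tool frame: the origin (TCP) lies between the finger pads; the fingertips stand manip.tip_extent ahead of it and the grasp point (between the pads) lies 3 mm ahead of it (manip.tip_extent is the distance from the TCP to the fingertips, in mm); z points along the fingers, y is the line along which they close (so a half turn about z gives the same grasp; the last joint's range is limited). The gripper opens to 85 mm and grips with 20 to 120 N. Pads are 22 mm wide; open, the fingers measure 114 mm over their backs; the gripper's body (76 mm by 85 mm) begins 54 mm behind the grasp point. The pads swing forward as they close: fully open they stand 13 mm farther back than shut.
Start: joints at [-1.209, 0.13, 1.488, -0, 1.523, -0.085], TCP at [259.269, -541.096, 253.292] pointing down, gripper open.
Joint ranges: [-2.96, 2.96], [-0.89, 2.26], [0.02, 2.5], [-1.34, 4.48], [0, 2.73], [-2.66, 2.66]. Speed limits (rad/s): [2.39, 2.39, 2.79, 3.14, 3.14, 3.14].

## Interface

Orientations are given as a rotation vector (axis times angle).
In Python, from workcell import sensors, vision, manip gives the robot as it stands. The module is installed in compiled form; this text tells all that it offers.
- The arm moves only by the shell command python3 -m inch 'ROWS' [OPENING] [FORCE]. ROWS is JSON, a list that holds one entry, the list of rows, each a list of 6 numbers: the shift along the world's x, y, z in m, then the turn, a rotation vector about the world's x, y, z in degrees. In form: [[[tx, ty, tz, ax, ay, az], ...]]. A call has 1 to 12 rows; each row is the pose to reach, as a shift and turn from the pose commanded when the call began; what a row does not reach only later rows make up. A row lasts 1/8 s, in which the tool goes at most 62.5 mm and 10.7 degrees, less where a joint would pass 70% of its speed; a pose out of reach is approached as far as the arm can. A call with a gripper value outside its range is refused whole. OPENING is the finger opening in m, from 0 to 0.0854, set as the call begins (- or left out, the last holds). The fingers move at their own pace and stop on an object; FORCE is the grip in N (left out, the last holds). Time passes only in rows, so rows that repeat a pose let the fingers close. It gives the time, the measured TCP pose, the force, the opening and the grip force at its end, in the units of the state.
- sensors.sense(): the state, without advancing time (a new reading comes with each control period).
- vision.get_image(name): name is "side" or "top" or "wrist"; returns the picture (400x640x3 uint8, red, green, blue); there is no depth.
- vision.calibration(name): a dict with "fovy" (degrees; the focal length in pixels is half the picture's height over the tangent of half this angle, whatever the lens; pixels are square), "cx", "cy" (the principal point, pixels), "rvec" (rotation vector, rad) and "tvec" (3), from world to camera coordinates, as OpenCV has them. Camera axes: x right, y down, z forward; pixel columns grow to the right and rows downward; lengths in mm; the calibration is good to about 2 mm. A picture is of the moment at which its call begins: read the wrist's pose just before it. calibration takes no time and is no camera call; for the wrist camera it gives the pose at the moment of the call.
- manip.close_job(): hands the job in; it is judged then, once.
The state is a dict: "clock": time; "joint_pos": joint angles; "qd": joint speeds; "joint_efforts": joint torques, N m; "tool_pos": TCP position; "ee_rot": TCP orientation; "force": force on the tool from outside, world axes, zero at the start; "moment": the same for the moment, N m; "finger_gap": finger opening in mm; "grasp_force": force on a finger pad.
Only numpy, scipy, OpenCV 4.12 (cv2) and the standard library are available. Lean on these libraries where they do the work, as an engineer would, in place of code of your own. Each camera call takes 0.05 s, during which the arm holds its last target. There are 200 camera calls.

## Working session

There is one attempt and no reset: what is moved stays moved. The work goes in short steps, Python scripts to look and compute and a shell command to move; the robot and the scene stay as the last step left them, time stands still between calls to the robot, and variables do not carry over. Pictures are saved under pics/ and viewed, at most 11 in all, crops included, and the job is handed in when it is done.

```bash
mkdir -p pics; cat > h.py <<'E'
import numpy as np, cv2
from workcell import sensors, vision, manip
def cal(n):
    c=vision.calibration(n); f=200/np.tan(np.radians(c["fovy"])/2)
    R=cv2.Rodrigues(np.array(c["rvec"],float))[0]; t=np.array(c["tvec"],float).ravel()
    return f,c["cx"],c["cy"],R,t
def ray(n,uv,z,C=None):
    f,cx,cy,R,t=C or cal(n); uv=np.atleast_2d(uv).astype(float)
    d=np.c_[(uv[:,0]-cx)/f,(uv[:,1]-cy)/f,np.ones(len(uv))]@R
    o=-R.T@t
    return o+d*((z-o[2])/d[:,2])[:,None]
def proj(n,P,C=None):
    f,cx,cy,R,t=C or cal(n); p=np.atleast_2d(P)@R.T+t
    return np.c_[f*p[:,0]/p[:,2]+cx,f*p[:,1]/p[:,2]+cy]
def snap(n,name):
    im=vision.get_image(n); cv2.imwrite(f"pics/{name}.png",im[:,:,::-1]); return im
E
python3 - <<'E'
from h import *
print(sensors.sense()); print(manip.tip_extent)
for n in("top","side"):
    snap(n,n+"0"); f,cx,cy,R,t=cal(n); print(n,f,cx,cy,(-R.T@t).round(),R.round(2).tolist())
E
```

```text
{'clock': 0.0, 'joint_pos': array([-1.20940316e+00,  1.31158795e-01,  1.48930212e+00, -7.78989782e-06,
        1.52298978e+00, -8.54082359e-02]), 'qd': array([ 0.00011608, -0.0011982 ,  0.00152098, -0.00108526, -0.00137375,
        0.00040163]), 'joint_efforts': array([-7.83723663e-04, -5.69404793e+01, -5.00550914e+01, -4.26127663e-04,
        1.48858828e-02,  2.52507715e-05]), 'tool_pos': array([ 259.08034906, -540.61025504,  252.23326651]), 'ee_rot': array([-3.06172930e+00, -6.95603792e-01,  4.13330425e-04]), 'force': array([-0.17887565,  0.51885349,  0.51695095]), 'moment': array([-0.02773181,  0.06143907,  0.05772084]), 'grasp_force': 0.0, 'finger_gap': 85.33937566374247}
22.0
top 483.9691943722666 310.73013762315856 193.50736969925873 [ 524.   -5. 1580.] [[0.02, -1.0, 0.0], [-1.0, -0.02, -0.07], [0.07, -0.0, -1.0]]
side 425.63233363120025 323.7911159654131 196.48321000082595 [-38. 645. 805.] [[-0.7, -0.72, 0.02], [-0.45, 0.42, -0.79], [0.56, -0.56, -0.61]]
```

View pics/top0.png

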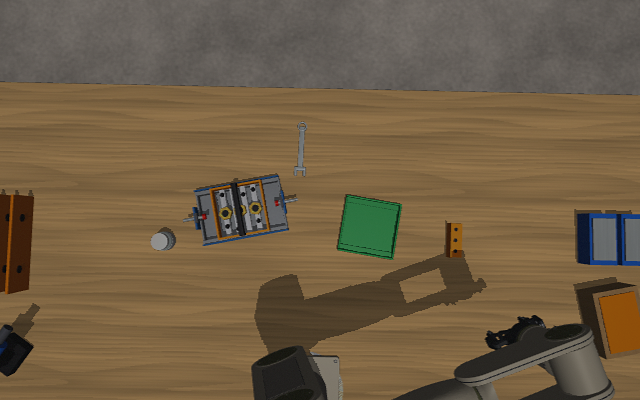

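View pics/side0.png

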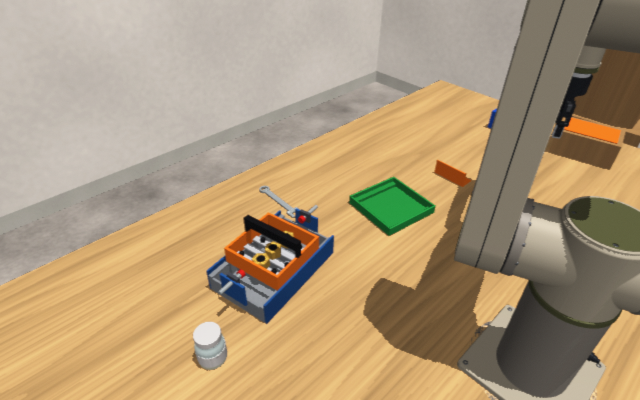

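The top view shows the tray and sieve at about (240,210), with the handle running from (234,180) to (242,238). The cradle is at (369,227), the jar at (163,240), the wrench at (301,150) and the bracket at (454,240). The side view agrees.

```bash
cat > m.py <<'E'
from h import *
def rect(mask,z,n="top"):
    cs=cv2.findContours(mask.astype(np.uint8),cv2.RETR_EXTERNAL,cv2.CHAIN_APPROX_NONE)[0]
    p=np.vstack([c for c in cs if cv2.contourArea(c)>15])[:,0]
    w=ray(n,p,z)[:,:2].astype(np.float32); r=cv2.minAreaRect(w); return r
E
python3 - <<'E'
from m import *
im=vision.get_image("top"); hsv=cv2.cvtColor(im,cv2.COLOR_RGB2HSV); H,S,V=[hsv[...,i].astype(int) for i in range(3)]
g=(H>45)&(H<85)&(S>100); print("cradle",rect(g,28))
roi=np.zeros(H.shape,bool); roi[165:260,185:300]=1
b=(H>100)&(H<130)&(S>100)&roi; print("blue strips z62",rect(b,62))
b2=b.copy(); b2[:, :203]=0; b2[:,283:]=0
o=(H>5)&(H<17)&(S>190)&roi; print("sieve z95",rect(o,95), o.sum())
k=(V<45)&roi; k=k.astype(np.uint8)
n,l,s,c=cv2.connectedComponentsWithStats(k)
i=1+np.argmax(s[1:,4]); print(s[i],c[i]); print("handle z138",rect(l==i,138))
r=((H<4)|(H>175))&(S>150)&roi; n,l,s,c=cv2.connectedComponentsWithStats(r.astype(np.uint8)); 
for i in range(1,n):
  if s[i,4]>4: print("red",s[i],ray("top",c[i],90))
cv2.imwrite("pics/topz.png",cv2.resize(im[160:265,150:410,::-1],None,fx=3,fy=3,interpolation=cv2.INTER_CUBIC))
E
```

```text
cradle ((523.5914916992188, -197.7686767578125), (180.5039520263672, 180.4060516357422), 81.16770935058594)
blue strips z62 ((542.24658203125, 209.2800750732422), (125.65023803710938, 289.2151794433594), 12.121015548706055)
sieve z95 ((561.765380859375, 257.1936340332031), (153.60861206054688, 65.0006103515625), 12.169140815734863) 254
[230 182  16  54 330] [237.74545455 208.82727273]
handle z138 ((569.8961181640625, 209.00543212890625), (158.9889373779297, 25.52975845336914), 9.315852165222168)
red [275 200   4   6  17] [[591.88143445  97.73938413  90.        ]]
red [202 214   5   6  21] [[545.45877216 319.60781115  90.        ]]
```

View pics/topz.png

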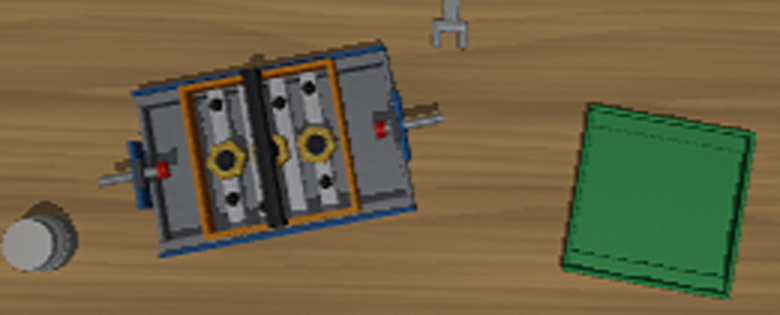

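The crop shows red bumpers at both ends, the handle along the sieve's x, and three nuts and six balls inside. The handle centre is about (570,209) at 12° yaw, and the cradle is at (524,-198) at -8.8° yaw. I'll move to hover over the handle.

```bash
python3 -m inch '[[[0.008,0.018,0.005,0,0,0],[0.023,0.055,0.015,0,0,-1],[0.044,0.106,0.03,0,0,-2],[0.065,0.157,0.04,0,0,-3],[0.088,0.212,0.05,0,0,-4],[0.111,0.268,0.05,0,0,-5],[0.13,0.314,0.05,0,0,-6],[0.146,0.351,0.05,0,0,-7],[0.155,0.375,0.05,0,0,-7]]]'
python3 -m inch '[[[0.008,0.018,0,0,0,0],[0.023,0.055,0,0,0,-1],[0.044,0.106,0,0,0,-2],[0.065,0.157,0,0,0,-3],[0.088,0.212,0,0,0,-4],[0.111,0.268,0,0,0,-5],[0.13,0.314,0,0,0,-6],[0.146,0.351,0,0,0,-7],[0.156,0.375,0,0,0,-7],[0.156,0.375,0,0,0,-7],[0.156,0.375,0,0,0,-7]]]'
python3 - <<'E'
from h import *
s=sensors.sense(); print(s["clock"],s["tool_pos"],s["ee_rot"],s["joint_pos"],s["force"])
C=cal("wrist"); np.save("C1.npy",np.array(C,dtype=object),allow_pickle=True)
snap("wrist","w1"); f,cx,cy,R,t=C; print(f,cx,cy,-R.T@t,R.round(2).tolist())
E
```

```text
clock: 1.27
tool_pos: [414.6, -163.3, 303.6]
ee_rot: [-3.1, -0.511, -0.001]
force: [-0.2, -0.6, 0.2]
finger_gap: 85.3
grasp_force: 0.0
clock: 2.65
tool_pos: [569.6, 208.9, 303.4]
ee_rot: [3.125, 0.318, -0.0]
force: [0.4, -0.2, -1.0]
finger_gap: 85.5
grasp_force: 0.0
2.65 [569.58497316 208.90464699 303.41942261] [ 3.12518218e+00  3.18197543e-01 -4.76019251e-04] [ 2.67152620e-01  1.33433674e-01  1.39426447e+00 -1.99938876e-04
  1.61423519e+00  1.63500507e+00] [ 0.39251695 -0.21566449 -0.96233606]
278.23935753272235 320.678616716824 194.3486345914135 [641.2792287  223.60877697 424.28069852] [[0.2, -0.98, 0.0], [-0.94, -0.19, 0.28], [-0.28, -0.06, -0.96]]
```

View pics/w1.png

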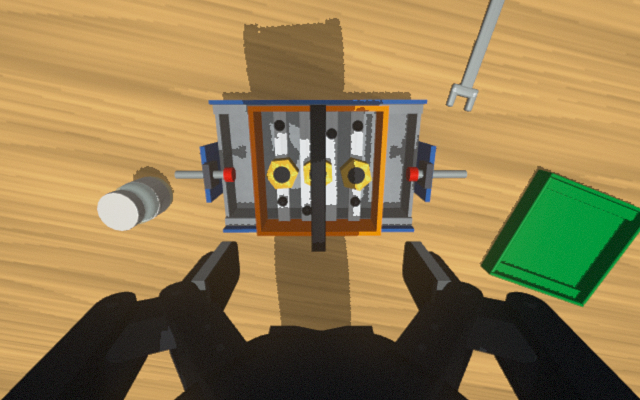

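The wrist view shows the handle top from about (318,104) to (318,250), bumpers at (229,175) and (413,175), and the strips along rows 102 and 231. Next I'll refine the poses from it.

```bash
python3 - <<'E'
from m import *
im=cv2.imread("pics/w1.png")[:,:,::-1]; C=tuple(np.load("C1.npy",allow_pickle=True))
hsv=cv2.cvtColor(np.ascontiguousarray(im),cv2.COLOR_RGB2HSV); H,S,V=[hsv[...,i].astype(int) for i in range(3)]
print("handle ends", ray("wrist",[[318,104],[318,250]],138,C))
k=(V<40); 
L=[];
for v in range(110,246,4):
    row=np.where(k[v,300:338])[0]+300
    a=[x for x in row]; L.append((v,min(a),max(a))) if a else 0
print(L[::5])
e=np.array([[ (a+b)/2,v] for v,a,b in L if b-a<20]); w=ray("wrist",e,138,C)
vx,vy,x0,y0=cv2.fitLine(w[:,:2].astype(np.float32),cv2.DIST_HUBER,0,.01,.01).ravel(); print("handle yaw",np.degrees(np.arctan2(vy,vx))%180,w[0],w[-1])
r=((H<4)|(H>176))&(S>170); n,l,s,c=cv2.connectedComponentsWithStats(r.astype(np.uint8))
for i in range(1,n):
  if s[i,4]>30: print("red",s[i],ray("wrist",c[i],85,C))
b=(H>100)&(H<130)&(S>120); 
for rows in((98,106),(226,236)):
  q=np.argwhere(b[rows[0]:rows[1],225:410])+[rows[0],225]; w=ray("wrist",q[:,::-1],62,C)
  ln=cv2.fitLine(w[:,:2].astype(np.float32),cv2.DIST_HUBER,0,.01,.01).ravel(); print("strip",w.mean(0),np.degrees(np.arctan2(ln[1],ln[0]))%180)
m=(H>3)&(H<16)&(S>200); m[:95]=0;m[245:]=0;m[:,:240]=0;m[:,395:]=0
n,l,s,c=cv2.connectedComponentsWithStats(m.astype(np.uint8)); r=rect(m,95,"wrist") if 0 else None
cs=np.vstack([x for x in cv2.findContours(m.astype(np.uint8),0,1)[0] if cv2.contourArea(x)>15])[:,0]
print("sieve z95",cv2.minAreaRect(ray("wrist",cs,95,C)[:,:2].astype(np.float32)))
# bystander and cradle in top pic already; stop blue brackets
E
```

```text
handle ends [[648.32239726 227.69430155 138.        ]
 [493.10645921 196.22669055 138.        ]]
[(110, np.int64(312), np.int64(318)), (130, np.int64(329), np.int64(329)), (150, np.int64(312), np.int64(318))]
handle yaw 7.081281 [642.21835052 229.47090406 138.        ] [538.51732802 215.45072027 138.        ]
red [409 167   9  14 108] [[592.26031667  95.85119934  85.        ]]
red [224 168  10  14 110] [[545.01513997 321.74722742  85.        ]]
strip [653.04050159 228.79673878  62.        ] 101.919304
strip [482.85796379 205.91643699  62.        ] 101.97779
sieve z95 ((569.0363159179688, 214.7108154296875), (158.64065551757812, 152.9400634765625), 11.65214729309082)
```

```bash
python3 -m inch '[[[0,0.001,-0.02,0,0,0],[0,0.003,-0.06,0,0,0.3],[0,0.003,-0.1,0,0,0.3],[0,0.003,-0.14,0,0,0.3],[0,0.003,-0.165,0,0,0.3],[0,0.003,-0.177,0,0,0.3],[0,0.003,-0.177,0,0,0.3]]]'
python3 -m inch '[[[0,0,0,0,0,0],[0,0,0,0,0,0],[0,0,0,0,0,0],[0,0,0,0,0,0],[0,0,0,0,0,0],[0,0,0,0,0,0],[0,0,0,0,0,0],[0,0,0,0,0,0]]]' 0.012 80
python3 - <<'E'
from h import *
snap("wrist","w2"); print(sensors.sense()["moment"])
E
```

```text
clock: 3.58
tool_pos: [569.5, 211.3, 125.1]
ee_rot: [3.124, 0.325, -0.003]
force: [0.0, -0.1, -0.1]
finger_gap: 85.5
grasp_force: 0.0
clock: 4.58
tool_pos: [570.6, 212.2, 127.0]
ee_rot: [-3.124, -0.326, -0.002]
force: [0.1, 0.5, 5.9]
finger_gap: 14.8
grasp_force: 79.6
[ 0.1572956   0.22354724 -0.05289783]
```

View pics/w2.png

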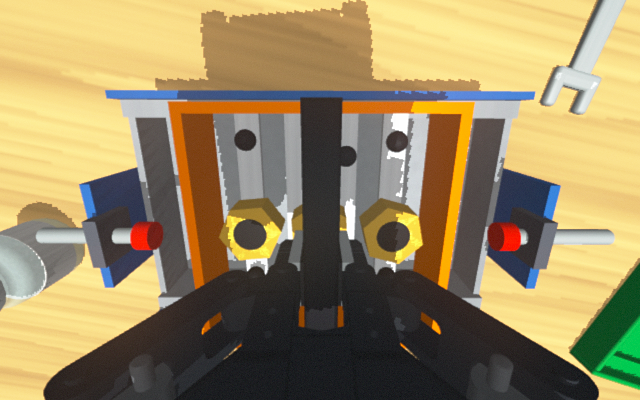

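The handle is gripped (opening 14.8 mm, 80 N). The bumpers stand clear on both sides, with faces at about (161,236) and (490,236). Next I'll feel for the left bumper.

```bash
python3 -m inch '[[[-0.001,0.005,0,0,0,0],[-0.0021,0.01,0,0,0,0],[-0.0031,0.015,0,0,0,0],[-0.0041,0.02,0,0,0,0],[-0.0041,0.02,0,0,0,0],[-0.0041,0.02,0,0,0,0]]]'
python3 -m inch '[[[-0.0004,0.002,0,0,0,0],[-0.0008,0.004,0,0,0,0],[-0.0008,0.004,0,0,0,0],[-0.0008,0.004,0,0,0,0]]]'
python3 -m inch '[[[-0.0004,0.002,0,0,0,0],[-0.0008,0.004,0,0,0,0],[-0.0008,0.004,0,0,0,0],[-0.0008,0.004,0,0,0,0]]]'
```

```text
clock: 5.38
tool_pos: [567.1, 230.8, 127.0]
ee_rot: [3.123, 0.325, 0.002]
force: [0.9, -5.7, 4.8]
finger_gap: 15.1
grasp_force: 79.8
clock: 5.88
tool_pos: [566.5, 234.3, 127.0]
ee_rot: [3.123, 0.324, 0.003]
force: [1.1, -7.4, 5.0]
finger_gap: 15.1
grasp_force: 79.8
clock: 6.38
tool_pos: [565.7, 238.1, 127.0]
ee_rot: [3.122, 0.324, 0.003]
force: [1.7, -7.9, 5.0]
finger_gap: 15.1
grasp_force: 79.8
```

```bash
python3 -m inch '[[[-0.0004,0.002,0,0,0,0],[-0.0004,0.002,0,0,0,0],[-0.0004,0.002,0,0,0,0]]]'
python3 -m inch '[[[-0.0004,0.002,0,0,0,0],[-0.0004,0.002,0,0,0,0],[-0.0004,0.002,0,0,0,0]]]'
python3 -m inch '[[[-0.0004,0.002,0,0,0,0],[-0.0004,0.002,0,0,0,0],[-0.0004,0.002,0,0,0,0]]]'
```

```text
clock: 6.75
tool_pos: [565.4, 239.5, 127.0]
ee_rot: [3.121, 0.323, 0.003]
force: [1.1, -10.6, 6.7]
finger_gap: 14.9
grasp_force: 79.9
clock: 7.12
tool_pos: [565.2, 241.0, 127.1]
ee_rot: [3.121, 0.323, 0.003]
force: [1.8, -14.3, 7.2]
finger_gap: 15.1
grasp_force: 80.1
clock: 7.5
tool_pos: [564.9, 242.3, 127.2]
ee_rot: [3.12, 0.323, 0.003]
force: [1.7, -16.9, 8.1]
finger_gap: 15.1
grasp_force: 80.3
```

The left bumper is found, with contact at about TCP y = 238.2. Now the right one.

```bash
python3 -m inch '[[[0.002,-0.01,0,0,0,0],[0.0052,-0.025,0,0,0,0],[0.0083,-0.04,0,0,0,0],[0.0108,-0.052,0,0,0,0],[0.012,-0.058,0,0,0,0],[0.012,-0.058,0,0,0,0],[0.012,-0.058,0,0,0,0]]]'
python3 -m inch '[[[0.0004,-0.002,0,0,0,0],[0.0008,-0.004,0,0,0,0],[0.0008,-0.004,0,0,0,0]]]'
python3 -m inch '[[[0.0004,-0.002,0,0,0,0],[0.0006,-0.003,0,0,0,0],[0.0006,-0.003,0,0,0,0]]]'
python3 -m inch '[[[0.0004,-0.002,0,0,0,0],[0.0004,-0.002,0,0,0,0],[0.0004,-0.002,0,0,0,0]]]'
```

```text
clock: 8.38
tool_pos: [575.7, 188.4, 127.0]
ee_rot: [-3.124, -0.326, -0.002]
force: [-0.2, 2.7, 6.1]
finger_gap: 15.2
grasp_force: 80.0
clock: 8.75
tool_pos: [576.3, 185.4, 127.0]
ee_rot: [-3.122, -0.327, -0.002]
force: [-1.4, 6.4, 5.1]
finger_gap: 14.6
grasp_force: 80.0
clock: 9.12
tool_pos: [576.9, 182.6, 127.0]
ee_rot: [-3.122, -0.327, -0.002]
force: [-1.0, 8.0, 5.4]
finger_gap: 15.1
grasp_force: 80.0
clock: 9.5
tool_pos: [577.2, 180.7, 126.9]
ee_rot: [-3.122, -0.327, -0.002]
force: [-2.0, 8.7, 6.1]
finger_gap: 14.8
grasp_force: 80.0
```

```bash
python3 -m inch '[[[0.0004,-0.002,0,0,0,0],[0.0004,-0.002,0,0,0,0],[0.0004,-0.002,0,0,0,0]]]'
python3 -m inch '[[[0.0004,-0.002,0,0,0,0],[0.0004,-0.002,0,0,0,0],[0.0004,-0.002,0,0,0,0]]]'
```

```text
clock: 9.88
tool_pos: [577.5, 179.3, 127.0]
ee_rot: [-3.121, -0.327, -0.002]
force: [-1.4, 11.4, 5.3]
finger_gap: 15.0
grasp_force: 80.0
clock: 10.25
tool_pos: [577.8, 177.8, 127.1]
ee_rot: [-3.12, -0.327, -0.002]
force: [-2.4, 14.6, 5.7]
finger_gap: 14.8
grasp_force: 80.2
```

Right contact is at about y = 180.8, so the free travel is about 58.6 mm. Next a brisk test swing, one row per call, to see the lag and overshoot.

```bash
python3 -m inch '[[[-0.0068,0.033,0,0,0,0],[-0.0136,0.066,0,0,0,0]]]' | sed -n '1,2p;4p'
python3 -m inch '[[[0,0,0,0,0,0]]]'| sed -n '1,2p;4p'
python3 -m inch '[[[0,0,0,0,0,0]]]'| sed -n '1,2p;4p'
python3 -m inch '[[[0.0068,-0.033,0,0,0,0],[0.0132,-0.064,0,0,0,0]]]'| sed -n '1,2p;4p'
python3 -m inch '[[[0,0,0,0,0,0]]]'| sed -n '1,2p;4p'
python3 -m inch '[[[0,0,0,0,0,0]]]'| sed -n '1,2p;4p'
python3 -c "
from h import *
snap('wrist','w3')"
```

```text
clock: 10.5
tool_pos: [565.4, 239.7, 127.0]
force: [2.3, -12.4, 8.2]
clock: 10.62
tool_pos: [564.9, 242.0, 127.0]
force: [2.1, 1.3, 4.8]
clock: 10.75
tool_pos: [565.1, 241.0, 127.0]
force: [1.1, 1.5, 5.0]
clock: 11.0
tool_pos: [577.8, 177.6, 127.1]
force: [-3.6, 17.8, 10.5]
clock: 11.12
tool_pos: [578.4, 175.5, 127.0]
force: [1.3, 4.1, 5.3]
clock: 11.25
tool_pos: [578.3, 176.2, 127.0]
force: [1.4, 2.5, 6.0]
```

View pics/w3.png

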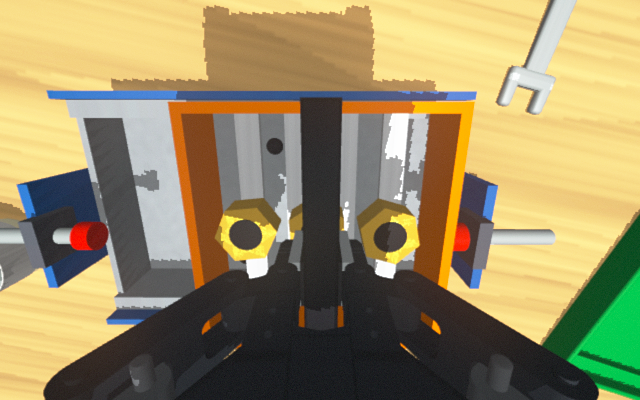

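One ball is still visible at (274,146). The swings peak at roughly 4–5 mm of bumper compression, well within the 9 mm of travel. I'll keep shaking with slightly smaller amplitude.

```bash
for i in 1 2; do python3 -m inch '[[[-0.0066,0.032,0,0,0,0],[-0.013,0.063,0,0,0,0],[-0.013,0.063,0,0,0,0],[-0.0066,0.032,0,0,0,0],[0,0.001,0,0,0,0],[0,0.001,0,0,0,0],[-0.0066,0.032,0,0,0,0],[-0.013,0.063,0,0,0,0],[-0.013,0.063,0,0,0,0],[-0.0066,0.032,0,0,0,0],[0,0.001,0,0,0,0],[0,0,0,0,0,0]]]'; done
python3 -c "
from h import *
snap('wrist','w4'); im=snap('top','t4'); s=snap('side','s4')
a=cv2.resize(im[165:255,180:300,::-1],None,fx=3.3,fy=3.3,interpolation=3); b=cv2.resize(s[200:320,200:340,::-1],None,fx=2.8,fy=2.8,interpolation=3)
w=cv2.imread('pics/w4.png')[60:330,80:560]
h=300; f=lambda q:cv2.resize(q,(int(q.shape[1]*h/q.shape[0]),h))
r1=np.hstack([f(a),f(b)]); r2=f(w); W=max(r1.shape[1],r2.shape[1]); p=lambda q:np.pad(q,((0,0),(0,W-q.shape[1]),(0,0)))
cv2.imwrite('pics/m4.png',np.vstack([p(r1),p(r2)]))"
```

```text
clock: 12.8
tool_pos: [578.5, 175.5, 127.0]
ee_rot: [-3.123, -0.324, -0.003]
force: [2.0, 4.8, 5.2]
finger_gap: 15.0
grasp_force: 80.6
clock: 14.3
tool_pos: [578.5, 175.4, 127.0]
ee_rot: [-3.123, -0.324, -0.002]
force: [1.5, 4.1, 4.5]
finger_gap: 14.8
grasp_force: 80.8
```

View pics/m4.png

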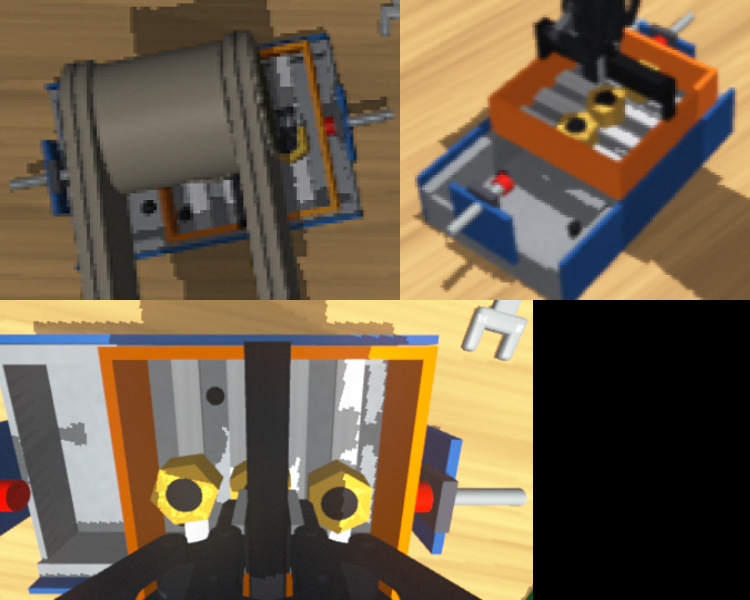

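A dark ball still shows at about (215,395) in the wrist crop, but it could already be in the tray, seen through a slot. One ball is visible in the tray in the side view. I'll run more swings ending at the left, then compare views.

```bash
python3 -m inch '[[[-0.0066,0.032,0,0,0,0],[-0.013,0.063,0,0,0,0],[-0.013,0.063,0,0,0,0],[-0.0066,0.032,0,0,0,0],[0,0.001,0,0,0,0],[0,0.001,0,0,0,0],[-0.0066,0.032,0,0,0,0],[-0.013,0.063,0,0,0,0],[-0.013,0.063,0,0,0,0],[-0.013,0.063,0,0,0,0]]]'
cat > mont.py <<'E'
from h import *; import sys
k=sys.argv[1]
w=snap('wrist','w'+k)[60:330,60:560,::-1]; im=snap('top','t'+k); s=snap('side','s'+k)
h=300; f=lambda q:cv2.resize(q,(int(q.shape[1]*h/q.shape[0]),h),interpolation=cv2.INTER_CUBIC)
r1=np.hstack([f(im[165:255,180:300,::-1]),f(s[200:320,200:340,::-1])]); r2=f(w); W=max(r1.shape[1],r2.shape[1]); p=lambda q:np.pad(q,((0,0),(0,W-q.shape[1]),(0,0)))
cv2.imwrite(f'pics/m{k}.png',np.vstack([p(r1),p(r2)]))
E
python3 mont.py 5
```

```text
clock: 15.7
tool_pos: [565.2, 240.0, 127.0]
ee_rot: [-3.123, -0.327, -0.002]
force: [0.1, 4.8, 6.4]
finger_gap: 14.8
grasp_force: 81.0
```

View pics/m5.png

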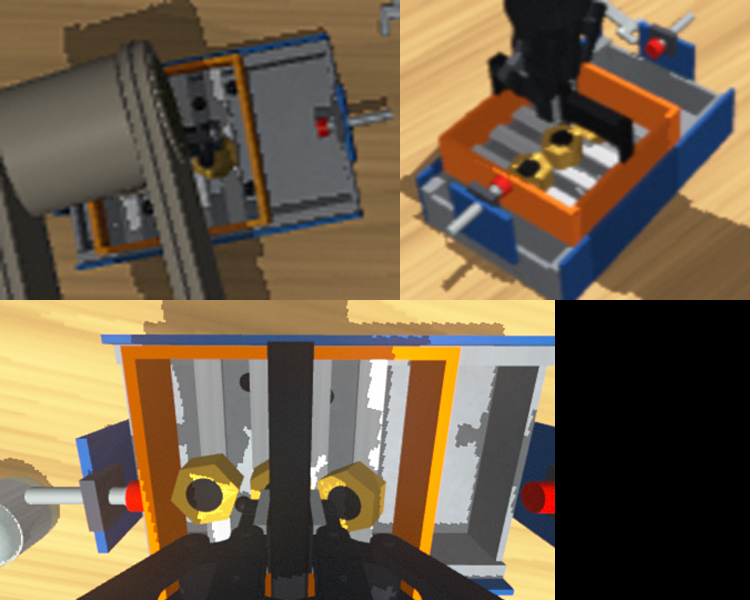

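```bash
python3 - <<'E'
from h import *
s=sensors.sense(); p=s["tool_pos"]; C5=cal("wrist"); f,cx,cy,R,t=C5
d=np.array([578.5,175.4,127])-p; C4=(f,cx,cy,R,t-R@d)
th=np.radians(11.9); ex=np.array([np.cos(th),np.sin(th)]); ey=np.array([-np.sin(th),np.cos(th)]); T=np.array([568.6,209.5])
for n,k,C,sc in(("wrist",4,C4,(578.5,175.4)),("wrist",5,C5,p[:2]),("top",4,None,(578.5,175.4)),("top",5,None,p[:2])):
    im=cv2.imread(f"pics/{n[0]}{k}.png"); V=im.max(2); m=((V<50)).astype(np.uint8)
    N,l,st,c=cv2.connectedComponentsWithStats(m,connectivity=4)
    for i in range(1,N):
        a=st[i,4]
        lo,hi=(40,700) if n=="wrist" else (5,40)
        if not(lo<a<hi): continue
        w=ray(n,c[i],12,C)[0,:2]-T; v=ray(n,c[i],65,C)[0,:2]-np.array(sc)
        if abs(w@ex)<80 and abs(w@ey)<140: print(n,k,c[i].round(),st[i,2:],"tray",(w@ex).round(),(w@ey).round(),"sieve",(v@ex).round(),(v@ey).round())
E
```

```text
wrist 4 [274. 146.] [ 15  15 144] tray 49.0 4.0 sieve 52.0 31.0
wrist 4 [355. 244.] [10  9 46] tray -41.0 -67.0 sieve -18.0 -25.0
wrist 5 [280. 134.] [ 7 16 74] tray 59.0 64.0 sieve 60.0 26.0
wrist 5 [375. 244.] [ 19  28 326] tray -42.0 -20.0 sieve -18.0 -39.0
top 4 [208. 206.] [1 6 6] tray 36.0 109.0 sieve 29.0 134.0
top 4 [224. 227.] [ 4  4 13] tray -41.0 69.0 sieve -45.0 95.0
top 4 [235. 229.] [ 5  5 18] tray -54.0 37.0 sieve -58.0 64.0
top 5 [255. 185.] [5 2 6] tray 73.0 -51.0 sieve 65.0 -87.0
top 5 [238. 188.] [5 3 8] tray 74.0 3.0 sieve 65.0 -34.0
top 5 [249. 191.] [ 3  4 10] tray 58.0 -30.0 sieve 51.0 -66.0
top 5 [239. 196.] [ 5  5 18] tray 48.0 5.0 sieve 41.0 -33.0
top 5 [254. 221.] [ 3  5 13] tray -42.0 -28.0 sieve -46.0 -64.0
top 5 [220. 222.] [6 2 7] tray -22.0 81.0 sieve -27.0 42.0
top 5 [224. 227.] [ 4  5 14] tray -41.0 71.0 sieve -46.0 32.0
top 5 [204. 232.] [ 6 14 28] tray -47.0 136.0 sieve -52.0 94.0
```

All six balls lie in the tray at distinct spots (three at x ≈ +50 and three at x ≈ -45), and each lines up with a slot rather than a slat. Next I'll centre the sieve and lift it.

```bash
python3 -m inch '[[[0.001,-0.006,0,0,0,0],[0.0031,-0.015,0,0,0,0],[0.0052,-0.025,0,0,0,0],[0.0052,-0.025,0.003,0,0,0],[0.0052,-0.025,0.01,0,0,0],[0.0052,-0.025,0.025,0,0,0],[0.0052,-0.025,0.045,0,0,0],[0.0052,-0.025,0.07,0,0,0],[0.0052,-0.025,0.095,0,0,0],[0.0052,-0.025,0.11,0,0,0],[0.0052,-0.025,0.11,0,0,0]]]'
python3 mont.py 6
```

```text
clock: 17.23
tool_pos: [570.8, 215.3, 238.7]
ee_rot: [-3.124, -0.326, -0.006]
force: [-0.0, 0.1, -7.5]
finger_gap: 14.6
grasp_force: 78.8
```

View pics/m6.png

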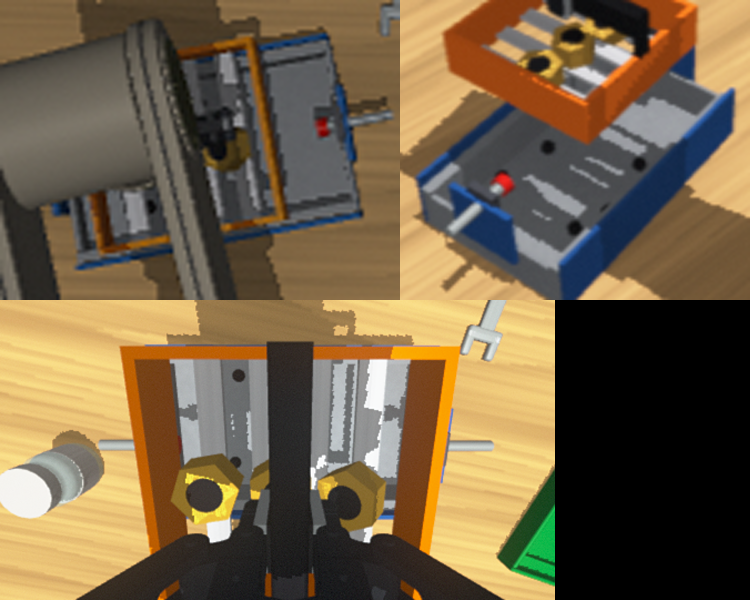

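The sieve is clear of the tray with all three nuts in it. Four balls are visible in the tray from the side, and the sieve hides the others. Now over to the cradle.

```bash
python3 -m inch '[[[-0.001,-0.01,0,0,0,0],[-0.003,-0.03,0,0,0,-1],[-0.007,-0.06,0,0,0,-3],[-0.011,-0.1,0,0,0,-5],[-0.016,-0.14,0,0,0,-7],[-0.021,-0.18,0,0,0,-9],[-0.025,-0.22,0,0,0,-11],[-0.03,-0.26,0,0,0,-13],[-0.034,-0.3,0,0,0,-15],[-0.039,-0.34,0,0,0,-17],[-0.042,-0.37,0,0,0,-19],[-0.045,-0.39,0,0,0,-20]]]'>/dev/null
python3 -m inch '[[[-0.001,-0.012,0,0,0,-0.3],[-0.002,-0.02,0,0,0,-0.7],[-0.002,-0.023,0,0,0,-0.7],[-0.002,-0.023,0,0,0,-0.7],[-0.002,-0.023,0,0,0,-0.7]]]'
python3 - <<'E'
from m import *
s=sensors.sense(); print(s["tool_pos"],s["ee_rot"]); C=cal("wrist"); np.save("C7.npy",np.array(C,dtype=object),allow_pickle=True)
snap("wrist","w7"); snap("top","t7"); snap("side","s7")
cv2.imwrite("pics/m7.png",np.vstack([np.hstack([cv2.imread("pics/t7.png")[150:300,180:480],cv2.imread("pics/s7.png")[120:270,300:500]]),cv2.imread("pics/w7.png")[0:380,70:570]]))
E
```

```text
clock: 19.5
tool_pos: [522.9, -197.4, 236.3]
ee_rot: [-3.132, 0.24, 0.0]
force: [0.3, 0.3, -8.3]
finger_gap: 14.8
grasp_force: 78.9
[ 522.94960851 -197.42668573  236.2564788 ] [-3.13217688e+00  2.39539758e-01  4.86023450e-05]
```

View pics/m7.png

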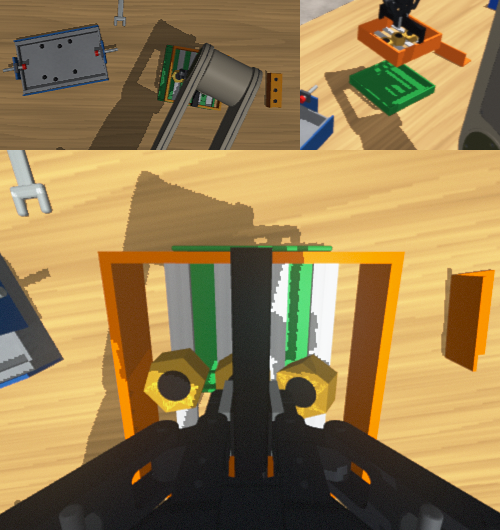

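The top view now shows all six balls in the tray. In the wrist view the sieve's far wall edge is at image row 102 (columns 168–474), and the cradle's far rim is at row 96 (columns 242–402). Now I'll check the alignment with these.

```bash
python3 - <<'E'
from m import *
C=tuple(np.load("C7.npy",allow_pickle=True)); p=np.array([522.95,-197.43]); th=np.radians(-8.75); ex=np.array([np.cos(th),np.sin(th)]); ey=np.array([-np.sin(th),np.cos(th)])
im=cv2.imread("pics/w7.png"); hsv=cv2.cvtColor(im,cv2.COLOR_BGR2HSV); H,S,V=[hsv[...,i].astype(int) for i in range(3)]
def loc(n,uv,z):
    w=ray(n,uv,z,C if n=="wrist" else None)[:,:2]-p; return np.c_[w@ex,w@ey].round(1).tolist()
o=(H>3)&(H<16)&(S>180)
for u in (180,220,270,350,400,450): print(u,np.where(o[80:130,u])[0][:1]+80, end=" ")
print("far",loc("wrist",[[220,np.where(o[80:130,220])[0][0]+80],[420,np.where(o[80:130,420])[0][0]+80]],204.3))
r=108; c=np.where(o[r,140:500])[0]+140; print("side walls",c[0],c[-1],loc("wrist",[[c[0],r],[c[-1],r]],204.3))
g=(H>45)&(H<85)&(S>100)
for u in (255,390): print("cr",u,np.where(g[85:105,u])[0][:1]+85,loc("wrist",[[u,np.where(g[85:105,u])[0][0]+85]],28))
rr=np.where(g[85:101])[1]; print("cradle far cols",rr.min(),rr.max(),loc("wrist",[[rr.min(),97],[rr.max(),97]],28))
# cradle from first top image, in tool frame
t0=cv2.imread("pics/top0.png"); h0=cv2.cvtColor(t0,cv2.COLOR_BGR2HSV); m=cv2.inRange(h0,(45,100,0),(85,255,255))>0
R=rect(m,28); w=np.array(R[0])-p; print("cradle centre rel tool",w@ex,w@ey,R)
w=[ray("wrist",[[ (98+70),102]],204.3,C)]
E
```

```text
180 [102] 220 [101] 270 [102] 350 [102] 400 [] 450 [114] Traceback (most recent call last):
  File "<stdin>", line 8, in <module>
IndexError: index 0 is out of bounds for axis 0 with size 0
```

```bash
python3 - <<'E'
from m import *
C=tuple(np.load("C7.npy",allow_pickle=True)); p=np.array([522.95,-197.43]); th=np.radians(-8.75); ex=np.array([np.cos(th),np.sin(th)]); ey=np.array([-np.sin(th),np.cos(th)])
im=cv2.imread("pics/w7.png"); hsv=cv2.cvtColor(im,cv2.COLOR_BGR2HSV); H,S,V=[hsv[...,i].astype(int) for i in range(3)]
def loc(n,uv,z):
    w=ray(n,uv,z,C if n=="wrist" else None)[:,:2]-p; return np.c_[w@ex,w@ey].round(1).tolist()
o=(H>3)&(H<20)&(S>215)
r=107; c=np.where(o[r,140:500])[0]+140; print("side walls",c[0],c[-1],loc("wrist",[[c[0],r],[c[-1],r],[320,101.5]],204.3))
g=(H>45)&(H<85)&(S>100)
q=np.argwhere(g[85:101])+[85,0]; l=q[:,1]; print("cradle px",q[:,0].min(),l.min(),l.max(),loc("wrist",[[l.min(),q[:,0].min()],[l.max(),q[:,0].min()]],28))
m=cv2.inRange(cv2.cvtColor(cv2.imread("pics/top0.png"),cv2.COLOR_BGR2HSV),(45,100,0),(85,255,255))>0
R=rect(m,28); w=np.array(R[0])-p; print("cradle rel tool",w@ex,w@ey)
E
```

```text
side walls 169 473 [[75.8, 79.8], [75.8, -79.5], [78.5, 0.6]]
cradle px 96 242 401 [[90.6, 88.3], [90.5, -89.3]]
cradle rel tool 0.685546360014588 -0.23714918241400684
```

The sieve sits about 1.5 mm back along x relative to the tool, so I'll shift by (+2, -1) mm and descend.

```bash
python3 -m inch '[[[0.002,-0.001,-0.005,0,0,0],[0.002,-0.001,-0.02,0,0,0],[0.002,-0.001,-0.045,0,0,0],[0.002,-0.001,-0.07,0,0,0],[0.002,-0.001,-0.095,0,0,0],[0.002,-0.001,-0.11,0,0,0],[0.002,-0.001,-0.12,0,0,0],[0.002,-0.001,-0.126,0,0,0],[0.002,-0.001,-0.126,0,0,0]]]'
python3 -m inch '[[[0,0,-0.003,0,0,0],[0,0,-0.006,0,0,0],[0,0,-0.009,0,0,0],[0,0,-0.012,0,0,0],[0,0,-0.012,0,0,0]]]'
```

```text
clock: 20.78
tool_pos: [524.9, -199.1, 110.4]
ee_rot: [-3.132, 0.241, -0.0]
force: [-0.1, 0.6, -7.3]
finger_gap: 14.9
grasp_force: 78.9
clock: 21.4
tool_pos: [524.5, -199.0, 97.8]
ee_rot: [-3.132, 0.241, 0.001]
force: [-0.2, 0.7, -8.5]
finger_gap: 15.0
grasp_force: 78.9
```

```bash
python3 -m inch '[[[0,0,-0.002,0,0,0],[0,0,-0.004,0,0,0],[0,0,-0.005,0,0,0],[0,0,-0.005,0,0,0]]]'
python3 -m inch '[[[0,0,-0.001,0,0,0],[0,0,-0.002,0,0,0],[0,0,-0.002,0,0,0],[0,0,-0.002,0,0,0]]]'
```

```text
clock: 21.9
tool_pos: [524.7, -199.1, 93.2]
ee_rot: [-3.132, 0.241, 0.0]
force: [-0.4, -0.8, -8.1]
finger_gap: 14.9
grasp_force: 78.8
clock: 22.4
tool_pos: [524.8, -199.1, 91.3]
ee_rot: [-3.132, 0.241, -0.0]
force: [-0.1, 0.8, -7.2]
finger_gap: 14.8
grasp_force: 78.9
```

```bash
python3 -m inch '[[[0,0,-0.0005,0,0,0],[0,0,-0.001,0,0,0],[0,0,-0.001,0,0,0]]]' | sed -n '2p;4p'
python3 -m inch '[[[0,0,-0.0005,0,0,0],[0,0,-0.001,0,0,0],[0,0,-0.001,0,0,0]]]'| sed -n '2p;4p'
```

```text
tool_pos: [524.9, -199.2, 91.0]
force: [-4.3, 2.1, 2.8]
tool_pos: [524.9, -199.2, 90.9]
force: [-10.1, 3.5, 10.6]
```

The sieve is seated at z ≈ 91, the expected parked height. I'll ease off and release.

```bash
python3 -m inch '[[[0,0,0.001,0,0,0],[0,0,0.001,0,0,0]]]'| sed -n '2p;4p'
python3 -m inch '[[[0,0,0,0,0,0],[0,0,0,0,0,0],[0,0,0,0,0,0],[0,0,0,0,0,0],[0,0,0,0,0,0]]]' 0.06
python3 -m inch '[[[0,0,0.01,0,0,0],[0,0,0.03,0,0,0],[0,0,0.06,0,0,0],[0,0,0.1,0,0,0],[0,0,0.14,0,0,0],[-0.01,0,0.18,0,0,0],[-0.03,0,0.2,0,0,0],[-0.03,0,0.2,0,0,0]]]'
python3 - <<'E'
from m import *
snap("wrist","w8"); snap("top","t8"); snap("side","s8")
cv2.imwrite("pics/m8.png",np.vstack([np.hstack([cv2.resize(cv2.imread("pics/t8.png")[150:270,180:430],(500,240)),cv2.resize(cv2.imread("pics/s8.png")[150:250,320:445],(300,240))]),np.pad(cv2.imread("pics/w8.png")[0:340,:],((0,0),(0,160),(0,0)))]))
E
```

```text
tool_pos: [524.9, -199.2, 91.0]
force: [-5.9, 2.5, 3.6]
clock: 24.02
tool_pos: [524.8, -199.1, 90.3]
ee_rot: [3.132, -0.241, 0.0]
force: [-0.3, 0.3, 0.6]
finger_gap: 60.2
grasp_force: 0.0
clock: 25.02
tool_pos: [495.4, -199.8, 294.5]
ee_rot: [3.13, -0.242, 0.009]
force: [0.2, -0.9, 0.1]
finger_gap: 59.8
grasp_force: 0.0
```

View pics/m8.png

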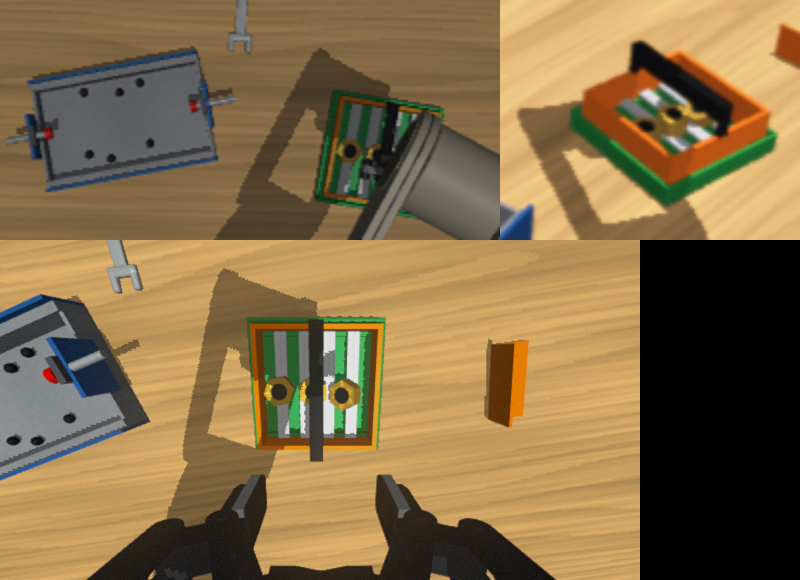

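The sieve is level inside the cradle rim (wrist view about (316,385)) with its three nuts. Six balls lie in the tray, and the gripper is clear.

```bash
python3 -c "
from workcell import manip; print(manip.close_job())"
```

```text
the job is handed in; nothing more can be done
None
```

I handed the job in at about 25 s: all six balls are in the tray and the sieve is parked in the green cradle with its three nuts, released; the bumpers were tapped in turn at an estimated 4–6 mm of their 9 mm travel, since I could only read force and position at the end of each move.

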